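# Re-zero a click metering valve and set it four clicks open

## Robot

A 6-joint arm with a two-finger parallel gripper is mounted at the origin on a cart in front of the work surface, level with it; the furniture and walls round the work are solid. World frame = base frame: x ahead of the robot, y to its left, z up, the work surface at z = 0. Lengths are in mm, angles in rad, forces in N, time in s.
With the tool pointing down it reaches from about 300 to 775 mm from the base axis. Payload 14.6 kg.
Tool frame: the origin (TCP) lies between the finger pads; the fingertips stand 22 mm ahead of it and the grasp point (between the pads) lies 3 mm ahead of it (finger_overhang is the distance from the TCP to the fingertips, in mm); z points along the fingers, y is the direction in which the jaws open and shut (so a half turn about z gives the same grasp; the last joint's range is limited). The gripper opens to 94 mm and grips with 3 to 60 N. Pads are 16 mm wide; open, the fingers measure 119 mm over their backs; the gripper's body (75 mm by 177 mm) begins 78 mm behind the grasp point.
Start: joints at [-1.287, 0.3, 1.521, -0, 1.321, -0.067], TCP at [189, -516.496, 227.446] pointing down, gripper open.
Joint ranges: [-3.03, 3.03], [-0.79, 2.21], [0.23, 2.52], [-1.04, 4.18], [0, 3.07], [-2.55, 2.55]. Speed limits (rad/s): [2.22, 2.22, 2.57, 3.14, 3.14, 3.14].

## Interface

Orientations are given as [roll, pitch, yaw] about the fixed x, y, z axes, in that order (R = Rz(yaw) Ry(pitch) Rx(roll)).
In Python, from cell import * gives the robot as it stands.
- The arm moves only by the tool jog_arm, never from a script. Its argument "increments" is a list of rows, each a list of 7 numbers: the shift along the tool's x, y, z in cm, then the turn, a rotation vector about the tool's x, y, z in degrees, then the finger opening in cm, from 0 to 9.4. In form: [[x, y, z, wx, wy, wz, grip], ...]. A call has 1 to 20 rows; each row shifts and turns the commanded pose from where the row before left it, along the tool's axes as they then stand; what a row does not reach is not made up. A row lasts 1/8 s, in which the tool goes at most 62.5 mm and 10.7 degrees, less where a joint would pass 70% of its speed; a pose out of reach is approached as far as the arm can. A call is refused whole if a number of a shift passes 6.25 or a number of a turn 10.7, either way. A call with a gripper value outside its range is refused whole. The fingers move at their own pace and stop on an object; "squeeze" is the grip in N (left out, the last holds). Time passes only in rows, so rows that do not move let the fingers close. It gives the time, the measured TCP pose, the force and the opening at its end, in the units of the state.
- read_state(): the state, without advancing time (a new reading comes with each control period).
- camera(name): name is "side" or "top" or "wrist"; returns a dict with "image" (384x512x3 uint8, red, green, blue), "K" (3x3 intrinsics, pixels), "rvec" (rotation vector, rad) and "tvec" (3), from world to camera coordinates, as OpenCV has them. Camera axes: x right, y down, z forward; pixel columns grow to the right and rows downward; lengths in mm; the calibration is good to about 2 mm. A picture is of the moment at which its call begins. There is no depth.
- sign_off(): hands the job in, once; it reports no verdict.
Trained networks look in a picture, given as the dict that the camera call returned (one of the last four; its "shot" number tells which), for a name from the list of things; names that differ only in an ending like _2 or _b are one class to them, and where a whole thing is asked for, a point or a joint stands for the part that bears it (a point fixed in the world has none). Each returns a list of dicts, best first, with "conf" (0 to 1); they miss things now and then, are a little off and sometimes report something else, mostly with a low value. They report only what shows in the picture. A call takes as long as a camera call.
- recognise(picture, name): "centre" ([x, y, z] in mm, in the coordinates of the camera as it stood for that picture, good to about 4 mm: the middle of the surface that is visible of it).
- regions_of(picture, name): "mask" (384x512 bool, what is visible of it).
The state is a dict: "clock": time; "joints": joint angles; "qd": joint speeds; "effort": joint torques, N m; "eef_pos": TCP position; "eef_rot": TCP orientation; "wrist_force": force on the tool from outside, world axes, zero at the start; "moment": the same for the moment, N m; "finger_gap": finger opening in mm.
Only numpy, scipy, OpenCV 4.12 (cv2) and the standard library are available. Lean on these libraries where they do the work, as an engineer would, in place of code of your own. Each camera call takes 0.05 s, during which the arm holds its last target.

## Task

Set the oxygen metering valve on its base plate: turn the black knob clockwise until the needle just meets its seat, only finger-tight because a forced needle is ruined, then open it (counter-clockwise) exactly four clicks. Swing the lock lever in until its pawl is fully home between the lobes of the index ring, so that the setting stays, and leave the things lying around the valve alone.

Things in the scene. Friction and masses are not known exactly. Their poses are not given: they have to be found in the camera images.
- knob (a point): Round black fluted knob of the valve: point on its upright axis, half-way up. 44 mm across, 37 mm tall, top 84 mm above the bench; grip it at any yaw from above. Clockwise from above closes. The frame is the fixed base plate's, not the knob's: x to the gauge, z up, lock lever on the -y side. Other parts within 65 mm of the axis end at least 16 mm below this point.
- index_ring (a point): Point on the same axis, at the middle of the brass index ring under the knob (18 round lobes, 69 mm over them, 9 mm thick, turns with the knob). A sprung roller clicks between the lobes: 18 clicks a turn, 20 degrees each. The torque resists on leaving a click (up to 0.16 Nm) and drives on falling into the next. Let go, the knob drops into the nearest click. Frame as knob.
- needle_seat (a point): On the same axis, inside the steel valve body, where the needle seats: a firm stop, out of sight, 2 degrees past a click; that click is zero. The start (two or three clicks open) is neither measured nor marked: the seat (geom seat in the rules) is felt as the needle's shoulder (geom needle) meets it, torque rising above the clicks'. Above 0.6 Nm on the knob it is damaged. Frame as knob.
- lever_peg (a point): Middle of the upright black grip peg (12 mm thick, 36 mm tall, top 79 mm above the bench) on the free end of the flat steel lock lever. The lever lies level 40 mm above the bench and turns about a pivot 110 mm from the peg. In the frame of knob the pivot is at x +46, y -46 mm; the peg, when home, at x -64, y -46 mm. Swings with 0.5 N at the peg and stays put.
- lock_lever (a joint): Angle of the lock lever: 0 = fully home, pawl between two lobes; grows to 0.55 rad as the peg swings away from the ring. It starts swung out. With a lobe in the pawl's way it stops at about 0.1 rad.
- frit_tin: Small round tin with a lid, 50 mm in diameter and 24 mm tall, near the plate; bystander. Origin at the centre of its underside.
- tweezers: Long steel tweezers lying near the plate, 174 mm long along y, 10 mm high; bystander. Origin at the middle of the underside.
- spark_lighter: Wire flint striker lying near the plate, 156 mm long along y, 48 mm wide, 17 mm high; bystander. Origin at the middle of the underside.

How it is judged (in metres and radians):
On the way, in this order (a step that is already met when the one before it is completed fails the run):
1. the needle is brought down to its seat (within 7 degrees of it) (distance between needle and seat below 0.0085 m), for 0.1 s.
2. the knob rests in the fourth click from the seat, the lock lever still out (distance between needle and seat between 0.0291 and 0.0318 m and value of joint lock_lever above 0.1 rad), for 0.2 s.
At the end, for the whole second after the job is handed in: The valve stands in the fourth click from its seat (within a third of a click) and the lock lever is home (within 0.05 rad), its pawl between two lobes (distance between needle and seat between 0.0291 and 0.0318 m and value of joint lock_lever below 0.05 rad); the robot touches nothing.
It fails at once if the needle is forced into its seat (more than 30 N at the stop, 0.6 Nm on the knob) (contact force between needle and seat above 25 N).
It fails at once if a bystander is pushed away (30 mm) (distance of any of frit_tin, tweezers, spark_lighter from where it was at the start of the episode above 0.03 m).
It also fails if it takes over 72 s, if anything falls off the work surface, if the arm or the gripper's body presses on something with over 40 N, if the wrist force passes 120 N, or if a joint passes its speed limit or range.

## Working session

There is one attempt and no reset: what is moved stays moved. The work goes in short steps, Python scripts to look and compute and a tool call to move; the robot and the scene stay as the last step left them, time stands still between calls to the robot, and variables do not carry over. Pictures are saved under pics/ and viewed, and the job is handed in when it is done.

Besides the shell and the picture viewer there is one more tool, called after "Request:" by a JSON object that holds its "name" and its "arguments". jog_arm: Moves the arm, as the interface text tells. Its arguments: {"type":"object","properties":{"increments":{"type":"array"},"squeeze":{"type":"number"}},"required":["increments"]}

```bash
mkdir -p pics; ls; cat > h.py <<'E'
from cell import *
import numpy as np, cv2
def save(p,n): cv2.imwrite('pics/'+n+'.png', cv2.cvtColor(p['image'],cv2.COLOR_RGB2BGR))
def w(p,c):
    R=cv2.Rodrigues(np.array(p['rvec'],float))[0]; return R.T@(np.array(c,float)-np.array(p['tvec'],float).ravel())
def proj(p,X):
    return cv2.projectPoints(np.array(X,float).reshape(-1,1,3),np.array(p['rvec'],float),np.array(p['tvec'],float),np.array(p['K'],float),None)[0].reshape(-1,2)
E
python3 - <<'E'
from h import *
np.set_printoptions(precision=1,suppress=True)
s=read_state(); print(s)
for c in ['side','top']:
    p=camera(c); save(p,c+'0')
    for n in ['knob','index_ring','lever_peg','frit_tin','tweezers','spark_lighter','lock_lever']:
        for d in recognise(p,n)[:2]: print(c,n,d['conf'],w(p,d['centre']),proj(p,w(p,d['centre'])))
E
```

```text
pics
{'clock': 0.0, 'joints': array([-1.3,  0.3,  1.5,  0. ,  1.3, -0.1]), 'qd': array([-0., -0., -0., -0., -0.,  0.]), 'effort': array([ -0. , -53.2, -35.3,   0.1,   0. ,  -0. ]), 'eef_pos': array([ 188.9, -516.3,  226.9]), 'eef_rot': array([-3.1, -0. ,  0.4]), 'wrist_force': array([ 0.1, -0.6, -0.3]), 'moment': array([-0.,  0., -0.]), 'finger_gap': 93.632177268141}
side knob 0.65 [ 582.4 -121.     4.6] [[277.5 268.9]]
side index_ring 0.77 [ 586.8 -119.3    3.6] [[278.8 267.8]]
side lever_peg 0.78 [ 612.1 -170.3   47.1] [[304.2 265. ]]
side lever_peg 0.71 [ 582.  -119.5    5.1] [[277.  268.4]]
side spark_lighter 0.7 [ 728.9 -194.     1.4] [[352.  262.5]]
side lock_lever 0.61 [ 611.8 -169.4   38.4] [[303.6 267.5]]
top knob 0.8 [ 603.4 -101.2    8.8] [[299.9 185.4]]
top index_ring 0.75 [607.  -98.4   5.3] [[298.7 184.1]]
top lever_peg 0.51 [ 617. -167.   43.] [[326.1 179.2]]
top frit_tin 0.52 [601.7  38.7  27. ] [[247.8 186.3]]
top lock_lever 0.55 [ 618.  -162.1   42.9] [[324.3 178.9]]
```

View pics/side0.png

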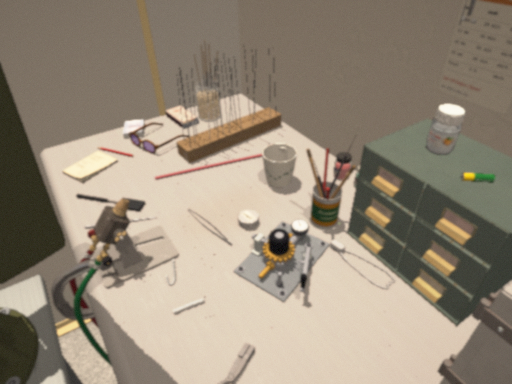

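View pics/top0.png

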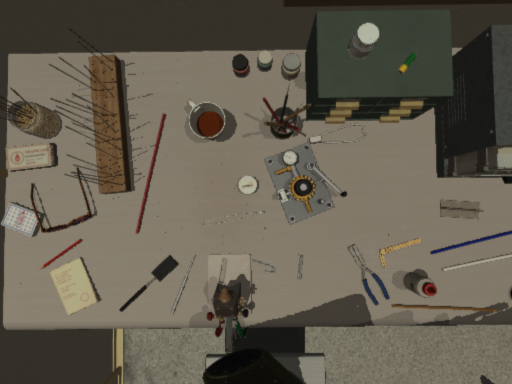

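```bash
cat >> h.py <<'E'
def tri(ps,uvs):
    A=[];b=[]
    for p,uv in zip(ps,uvs):
        R=cv2.Rodrigues(np.array(p['rvec'],float))[0];t=np.array(p['tvec'],float).ravel()
        x=np.linalg.inv(np.array(p['K']))@[uv[0],uv[1],1]; d=R.T@x; d/=np.linalg.norm(d); c=-R.T@t
        P=np.eye(3)-np.outer(d,d); A.append(P); b.append(P@c)
    X=np.linalg.solve(sum(A),sum(b)); return X,[np.linalg.norm(P@X-bb) for P,bb in zip(A,b)]
def onplane(p,uv,z):
    R=cv2.Rodrigues(np.array(p['rvec'],float))[0];t=np.array(p['tvec'],float).ravel()
    d=R.T@(np.linalg.inv(np.array(p['K']))@[uv[0],uv[1],1]); c=-R.T@t
    return c+d*(z-c[2])/d[2]
def crop(p,n,x0,y0,w_,h_,s):
    im=cv2.cvtColor(p['image'],cv2.COLOR_RGB2BGR)[y0:y0+h_,x0:x0+w_]
    cv2.imwrite('pics/'+n+'.png',cv2.resize(im,None,fx=s,fy=s,interpolation=cv2.INTER_CUBIC))
E
python3 - <<'E'
from h import *
np.set_printoptions(precision=1,suppress=True)
p=camera('side');q=camera('top');r=camera('wrist')
crop(p,'sidec',220,190,120,110,5);crop(q,'topc',230,120,130,110,5);save(r,'wr0')
print(tri([p,q],[(279,233),(303,185)]))
for u in [p,q,r]:
    R=cv2.Rodrigues(np.array(u['rvec'],float))[0]; print(-R.T@np.array(u['tvec']).ravel(), R, u['K'][0])
E
```

```text
(array([ 599.5, -101.3,   87.2]), [np.float64(1.1636899116802493), np.float64(1.163689911680241)])
[ 277.8 -531.9  629.8] [[ 0.8 -0.5 -0. ]
 [-0.4 -0.5 -0.8]
 [ 0.4  0.7 -0.6]] [370.3   0.  256.9]
[ 550.8   -1.8 1113.1] [[-0.  -1.  -0. ]
 [-1.   0.  -0.1]
 [ 0.1  0.  -1. ]] [410.    0.  261.6]
[ 258.7 -491.1  384.7] [[ 0.3 -0.9 -0. ]
 [-0.9 -0.3  0.3]
 [-0.2 -0.1 -1. ]] [325.5   0.  260.4]
```

View pics/sidec.png

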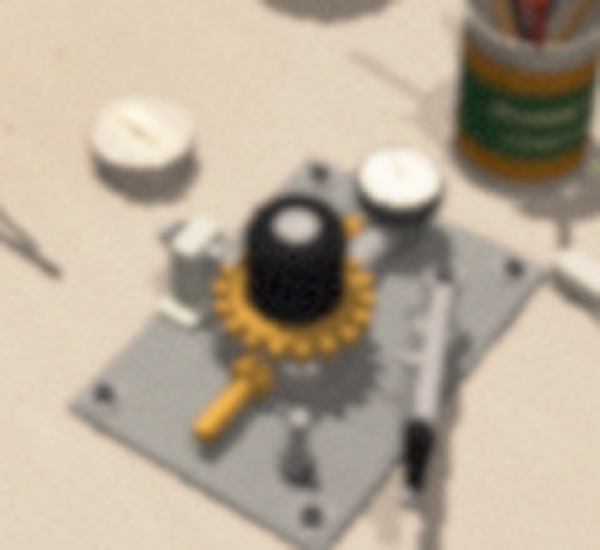

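View pics/topc.png

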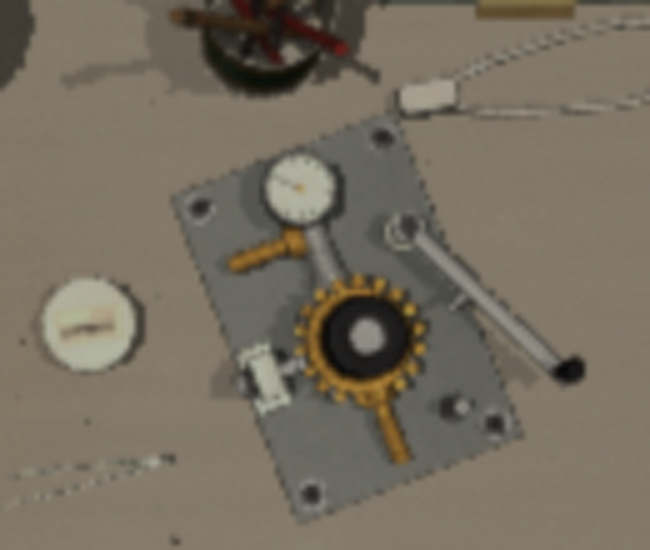

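View pics/wr0.png

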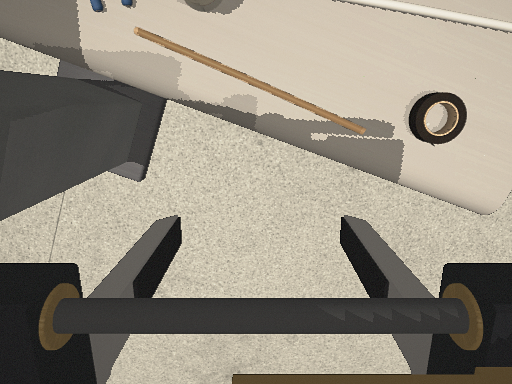

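Request:
{"name": "jog_arm", "arguments": {"increments": [[4.4,-2.07,0,0,0,0,9.4],[4.4,-2.07,0,0,0,0,9.4],[4.4,-2.07,0,0,0,0,9.4],[4.4,-2.07,0,0,0,0,9.4],[4.4,-2.07,0,0,0,0,9.4],[4.4,-2.07,0,0,0,0,9.4],[4.4,-2.07,0,0,0,0,9.4],[4.4,-2.07,0,0,0,0,9.4],[4.4,-2.07,0,0,0,0,9.4],[4.4,-2.07,0,0,0,0,7],[0,0,0,0,0,0,7]], "squeeze": 10}}

```text
clock: 2.33
eef_pos: [532.4, -168.8, 227.1]
eef_rot: [-3.141, 0.0, 0.354]
wrist_force: [-1.5, -0.4, 0.9]
finger_gap: 77.6
```

```bash
python3 - <<'E'
from h import *
np.set_printoptions(precision=3,suppress=True)
s=read_state(); print(s)
r=camera('wrist'); save(r,'wr1')
np.save('r1.npy',{k:r[k] for k in ['rvec','tvec','K','image']},allow_pickle=True)
for n in ['knob','index_ring','lever_peg']:
    for d in recognise(r,n)[:2]: print(n,d['conf'],w(r,d['centre']),proj(r,w(r,d['centre'])))
E
```

```text
{'clock': 2.325, 'joints': array([-0.373,  0.319,  1.496,  0.   ,  1.326,  0.844]), 'qd': array([-0.063, -0.026,  0.036, -0.011, -0.002, -0.042]), 'effort': array([  2.886, -53.733, -36.769,   0.273,  -0.025,   0.737]), 'eef_pos': array([ 532.41 , -168.787,  227.069]), 'eef_rot': array([-3.141,  0.   ,  0.354]), 'wrist_force': array([-1.5  , -0.375,  0.86 ]), 'moment': array([ 0.033,  0.014, -0.017]), 'finger_gap': 77.56949476381523}
knob 0.68 [ 607.302 -102.108    2.332] [[227.876  81.075]]
knob 0.43 [526.577  49.053   9.95 ] [[ 75.462 102.496]]
index_ring 0.93 [ 607.547 -100.951    2.372] [[226.964  80.481]]
lever_peg 0.92 [ 615.01  -162.844   45.   ] [[283.537  93.346]]
```

View pics/wr1.png

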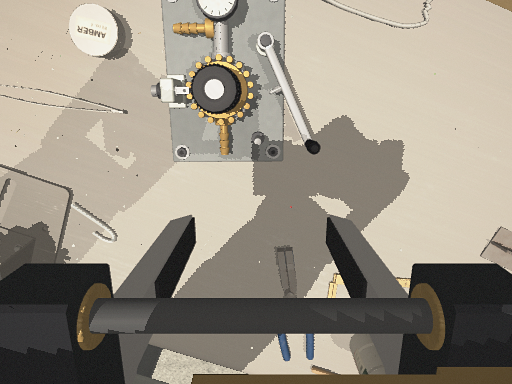

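Request:
{"name": "jog_arm", "arguments": {"increments": [[4.3,-2.0,0,0,0,0,7],[4.3,-2.0,0,0,0,0,7],[0,0,0,0,0,0,7],[0,0,0,0,0,0,7]]}}

```text
clock: 3.02
eef_pos: [597.5, -104.8, 227.4]
eef_rot: [-3.142, 0.0, 0.35]
wrist_force: [0.7, -1.0, 0.2]
finger_gap: 70.6
```

```bash
python3 - <<'E'
from h import *
np.set_printoptions(precision=3,suppress=True)
s=read_state(); print(s['eef_pos'],s['eef_rot'],s['joints'])
r=camera('wrist'); save(r,'wr2')
r1=np.load('r1.npy',allow_pickle=True).item()
np.save('r2.npy',{k:r[k] for k in ['rvec','tvec','K','image']},allow_pickle=True)
for uv in [(215,89),(314,147)]: print(onplane(r1,uv,84 if uv[0]<300 else 79))
E
```

```text
[ 597.463 -104.798  227.397] [-3.142  0.     0.35 ] [-0.234  0.427  1.349 -0.     1.366  0.987]
[ 595.883 -102.361   84.   ]
[ 578.428 -205.464   79.   ]
```

View pics/wr2.png

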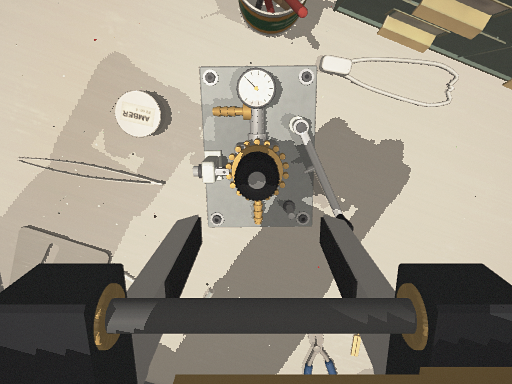

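```bash
python3 - <<'E'
from h import *
np.set_printoptions(precision=2,suppress=True)
r1=np.load('r1.npy',allow_pickle=True).item();r2=np.load('r2.npy',allow_pickle=True).item()
print('knob',tri([r1,r2],[(215,89),(257,181)]), onplane(r2,(257,181),84))
print('pivot',tri([r1,r2],[(265,41),(300,126)]), onplane(r1,(265,41),44),onplane(r2,(300,126),44))
print('peg',tri([r1,r2],[(314,147),(347,221)]))
# plate corners: screws
c=[onplane(r2,uv,10) for uv in [(210,77),(307,77),(304,218),(216,219)]]
for x in c: print(x)
print(np.degrees(np.arctan2(*(c[0]-c[3])[[1,0]])),np.degrees(np.arctan2(*(c[1]-c[2])[[1,0]])))
crop(r2,'r2c',190,60,180,180,4); crop(r1,'r1c',140,0,200,180,4)
E
```

```text
knob (array([ 595.7 , -102.39,   85.97]), [np.float64(0.3255196296556546), np.float64(0.32551962965556364)]) [ 594.99 -102.31   84.  ]
pivot (array([ 655.39, -128.05,   36.68]), [np.float64(0.0856980890240801), np.float64(0.08569808902411943)]) [ 654.21 -128.31   44.  ] [ 655.7  -127.09   44.  ]
peg (array([ 576.97, -212.57,   48.57]), [np.float64(1.261815164532981), np.float64(1.2618151645329752)])
[669.84 -19.65  10.  ]
[ 706.29 -119.31   10.  ]
[ 553.09 -177.87   10.  ]
[514.85 -77.15  10.  ]
20.35588122184926 20.920790905161816
```

View pics/r2c.png

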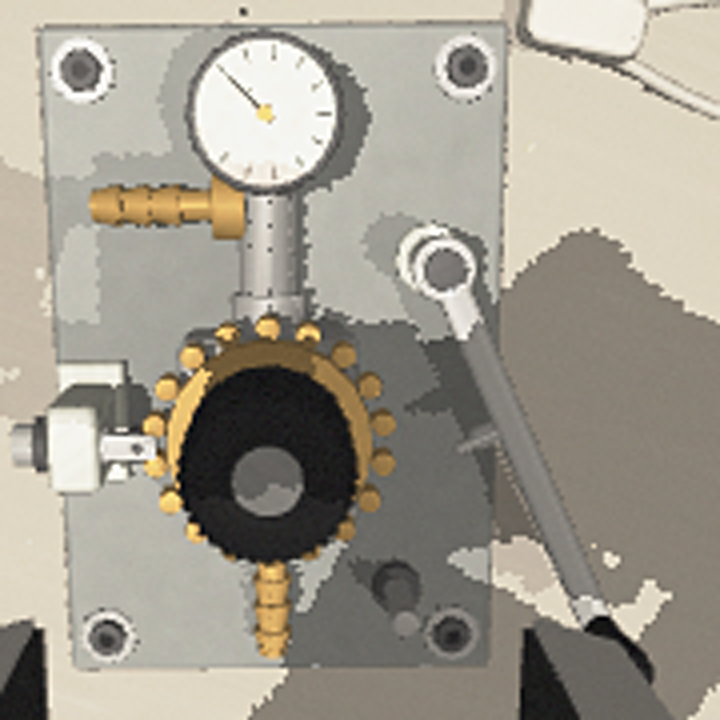

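View pics/r1c.png

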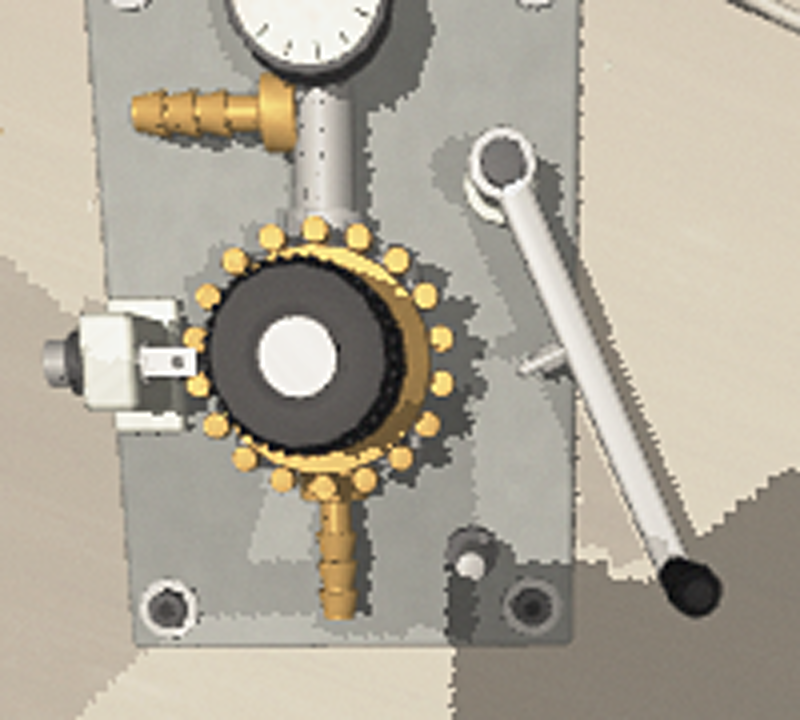

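Request:
{"name": "jog_arm", "arguments": {"increments": [[0,-0.33,2.5,0,0,0,7],[-0.04,0,3.5,0,0,0,7],[0,0,3.5,0,0,0,7],[0,0,3.0,0,0,0,7],[0,0,1.6,0,0,0,7],[0,0,1.0,0,0,0,7],[0,0,0,0,0,0,7],[0,0,0,0,0,0,7]]}}

```text
clock: 4.08
eef_pos: [597.0, -101.0, 77.5]
eef_rot: [3.141, -0.001, 0.351]
wrist_force: [-0.4, -0.3, 0.6]
finger_gap: 70.1
```

```bash
cat > st.py <<'E'
from h import *
np.set_printoptions(precision=3,suppress=True)
for i in range(1):
    s=read_state(); print(s['clock'],s['eef_pos'],'yaw',np.degrees(s['eef_rot'][2]).round(2),'F',s['wrist_force'],'M',s['moment'],'gap',round(s['finger_gap'],1),'e6',s['effort'][5], 'j6',s['joints'][5])
E
python3 st.py; python3 - <<'E'
from h import *
r=camera('wrist'); save(r,'wr3')
E
```

```text
4.075 [ 597.011 -100.984   77.47 ] yaw 20.1 F [-0.413 -0.27   0.568] M [ 0.023 -0.018 -0.026] gap 70.1 e6 -0.001937787965289317 j6 0.9919883028655465
```

View pics/wr3.png

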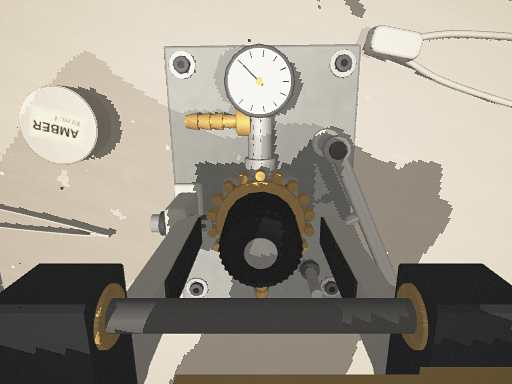

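```bash
python3 - <<'E'
from h import *
r=camera('wrist')
print(onplane(r,(261,252),84))
E
```

```text
[ 596.37274507 -101.55278094   84.        ]
```

Request:
{"name": "jog_arm", "arguments": {"increments": [[0,0,0.1,0,0,0,5],[0,0,0,0,0,0,4.6],[0,0,0,0,0,0,4.0],[0,0,0,0,0,0,4.0],[0,0,0,0,0,0,4.0],[0,0,0,0,0,0,4.0]], "squeeze": 12}}

```text
clock: 4.92
eef_pos: [596.7, -101.0, 75.5]
eef_rot: [3.141, -0.0, 0.351]
wrist_force: [1.3, -3.8, 0.2]
finger_gap: 43.6
```

```bash
python3 st.py
```

```text
4.925 [ 596.685 -100.981   75.525] yaw 20.1 F [ 1.312 -3.806  0.198] M [-0.543 -0.212 -0.001] gap 43.6 e6 0.005585320031968877 j6 0.9920337245671453
```

Request:
{"name": "jog_arm", "arguments": {"increments": [[0,0.05,0,0,0,3,4.0],[0,0,0,0,0,3,4.0]]}}

```text
clock: 5.18
eef_pos: [596.7, -101.1, 75.5]
eef_rot: [-3.141, 0.0, 0.245]
wrist_force: [-0.2, -1.2, 1.0]
finger_gap: 44.0
```

```bash
python3 st.py
```

```text
5.175 [ 596.705 -101.121   75.504] yaw 14.01 F [-0.213 -1.181  1.038] M [-0.149  0.013  0.047] gap 44.0 e6 -0.8210726268589497 j6 1.0976705817549985
```

Request:
{"name": "jog_arm", "arguments": {"increments": [[0,0,0,0,0,3,4.0],[0,0,0,0,0,3,4.0]]}}

```text
clock: 5.42
eef_pos: [596.7, -101.1, 75.5]
eef_rot: [-3.141, 0.0, 0.14]
wrist_force: [0.4, -0.7, 1.2]
finger_gap: 43.8
```

```bash
python3 st.py
```

```text
5.425 [ 596.721 -101.141   75.521] yaw 8.0 F [ 0.354 -0.698  1.18 ] M [-0.204 -0.018  0.004] gap 43.8 e6 -0.8761284314095974 j6 1.2025337937389133
```

Request:
{"name": "jog_arm", "arguments": {"increments": [[0,0,0,0,0,3,4.0],[0,0,0,0,0,3,4.0]]}}

```text
clock: 5.68
eef_pos: [596.7, -101.2, 75.5]
eef_rot: [-3.141, -0.0, 0.035]
wrist_force: [0.2, -1.3, 0.7]
finger_gap: 44.0
```

```bash
python3 st.py
```

```text
5.675 [ 596.741 -101.188   75.539] yaw 2.0 F [ 0.169 -1.349  0.674] M [-0.181 -0.032 -0.115] gap 44.0 e6 -0.9489961713552475 j6 1.3072893405070287
```

Request:
{"name": "jog_arm", "arguments": {"increments": [[0,0,0,0,0,2,4.0],[0,0,0,0,0,0,4.0]]}}

```text
clock: 5.92
eef_pos: [596.7, -101.2, 75.5]
eef_rot: [-3.142, 0.0, 0.002]
wrist_force: [-0.2, -1.0, 1.6]
finger_gap: 43.6
```

```bash
python3 st.py
```

```text
5.925 [ 596.74  -101.213   75.508] yaw 0.11 F [-0.164 -1.019  1.648] M [-0.085 -0.037  0.009] gap 43.6 e6 0.3804970532655716 j6 1.340208449885827
```

Request:
{"name": "jog_arm", "arguments": {"increments": [[0,0,0,0,0,3,4.0],[0,0,0,0,0,0,4.0]]}}

```text
clock: 6.18
eef_pos: [596.7, -101.3, 75.5]
eef_rot: [-3.142, 0.0, -0.05]
wrist_force: [-1.4, -1.9, 1.3]
finger_gap: 44.0
```

```bash
python3 st.py
```

```text
6.175 [ 596.732 -101.263   75.509] yaw -2.84 F [-1.359 -1.91   1.258] M [-0.079  0.128  0.056] gap 44.0 e6 0.6119909696280956 j6 1.3917386519605675
```

Request:
{"name": "jog_arm", "arguments": {"increments": [[0,0,0,0,0,3,4.0],[0,0,0,0,0,0,4.0]]}}

```text
clock: 6.42
eef_pos: [596.7, -101.3, 75.5]
eef_rot: [-3.142, -0.0, -0.101]
wrist_force: [-1.2, -1.2, 2.7]
finger_gap: 44.0
```

```bash
python3 st.py; python3 - <<'E'
from h import *
r=camera('wrist'); save(r,'wr4');crop(r,'wr4c',180,140,160,160,4)
E
```

```text
6.425 [ 596.737 -101.296   75.523] yaw -5.81 F [-1.239 -1.225  2.695] M [-0.131  0.21   0.069] gap 44.0 e6 0.5694262124598026 j6 1.4435607911773813
```

View pics/wr4c.png

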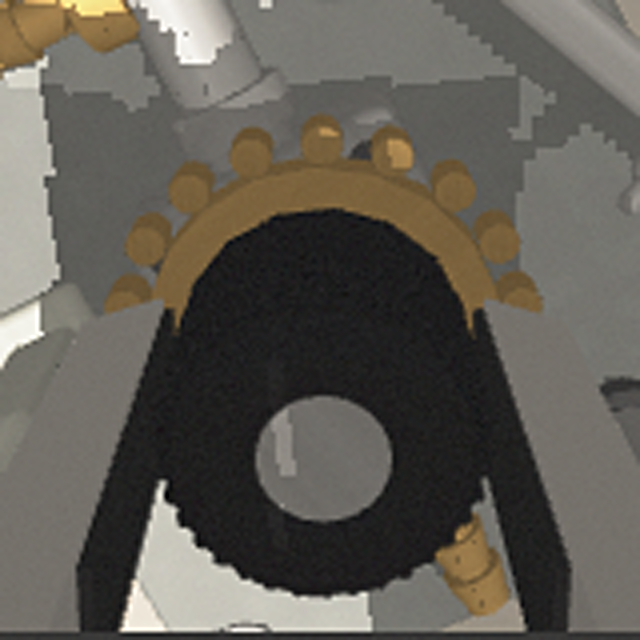

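Request:
{"name": "jog_arm", "arguments": {"increments": [[0,0,0,0,0,3,4.0],[0,0,0,0,0,3,4.0],[0,0,0,0,0,3,4.0],[0,0,0,0,0,3,4.0],[0,0,0,0,0,0,4.0],[0,0,0,0,0,0,4.0]], "squeeze": 10}}

```text
clock: 7.22
eef_pos: [596.8, -101.4, 75.5]
eef_rot: [3.142, -0.0, -0.311]
wrist_force: [-1.1, -2.3, 2.5]
finger_gap: 44.0
```

```bash
python3 st.py
```

```text
7.225 [ 596.757 -101.362   75.518] yaw -17.8 F [-1.134 -2.29   2.485] M [-0.253  0.152 -0.111] gap 44.0 e6 -0.10697034420445561 j6 1.652734918628486
```

Request:
{"name": "jog_arm", "arguments": {"increments": [[0,0,0,0,0,2,4.0],[0,0,0,0,0,0,4.0]]}}

```text
clock: 7.48
eef_pos: [596.7, -101.4, 75.5]
eef_rot: [3.141, -0.0, -0.348]
wrist_force: [-2.6, -2.2, 3.7]
finger_gap: 44.1
```

```bash
python3 st.py
```

```text
7.475 [ 596.742 -101.358   75.502] yaw -19.92 F [-2.59  -2.234  3.65 ] M [-0.314  0.358 -0.052] gap 44.1 e6 0.3484415542334318 j6 1.6898424583522487
```

Request:
{"name": "jog_arm", "arguments": {"increments": [[0,0,0,0,0,1,4.0],[0,0,0,0,0,0,4.0]]}}

```text
clock: 7.72
eef_pos: [596.7, -101.4, 75.5]
eef_rot: [3.141, 0.0, -0.365]
wrist_force: [-2.3, -3.3, 4.8]
finger_gap: 43.8
```

```bash
python3 st.py
```

```text
7.725 [ 596.71  -101.367   75.503] yaw -20.91 F [-2.308 -3.266  4.771] M [-0.363  0.465  0.181] gap 43.8 e6 0.2930227853357792 j6 1.7071333280286165
```

Request:
{"name": "jog_arm", "arguments": {"increments": [[0,0,0,0,0,1,4.0],[0,0,0,0,0,0,4.0]]}}

```text
clock: 7.98
eef_pos: [596.7, -101.4, 75.5]
eef_rot: [3.141, -0.0, -0.383]
wrist_force: [-2.5, -3.1, 4.4]
finger_gap: 43.8
```

```bash
python3 st.py
```

```text
7.975 [ 596.745 -101.355   75.496] yaw -21.92 F [-2.547 -3.065  4.404] M [-0.528  0.472  0.066] gap 43.8 e6 0.2783134113997221 j6 1.724775667885029
```

Request:
{"name": "jog_arm", "arguments": {"increments": [[0,0,0,0,0,1,4.0],[0,0,0,0,0,0,4.0]]}}

```text
clock: 8.22
eef_pos: [596.7, -101.4, 75.5]
eef_rot: [3.141, 0.0, -0.401]
wrist_force: [-3.0, -4.0, 5.1]
finger_gap: 43.8
```

```bash
python3 st.py
```

```text
8.225 [ 596.715 -101.381   75.47 ] yaw -22.95 F [-2.985 -4.05   5.143] M [-0.622  0.574  0.059] gap 43.8 e6 0.2697295602411032 j6 1.7426147106352081
```

```bash
cat > st2.py <<'E'
from h import *
np.set_printoptions(precision=3,suppress=True)
M=[];F=[]
for i in range(5):
    r=camera('wrist'); s=read_state(); M.append(s['moment']);F.append(s['wrist_force'])
M=np.array(M);print(s['clock'],'yaw',np.degrees(s['eef_rot'][2]).round(2),'Mz',M[:,2],'mean',M.mean(0),'F',np.mean(F,0),'gap',round(s['finger_gap'],1),'j6',s['joints'][5])
import sys
if len(sys.argv)>1: crop(r,sys.argv[1],180,140,160,160,4)
E
python3 st2.py w5
```

```text
8.475 yaw -22.93 Mz [0.195 0.136 0.104 0.125 0.104] mean [-0.579  0.572  0.133] F [-3.063 -3.729  5.223] gap 43.7 j6 1.7424255719933512
```

View pics/w5.png

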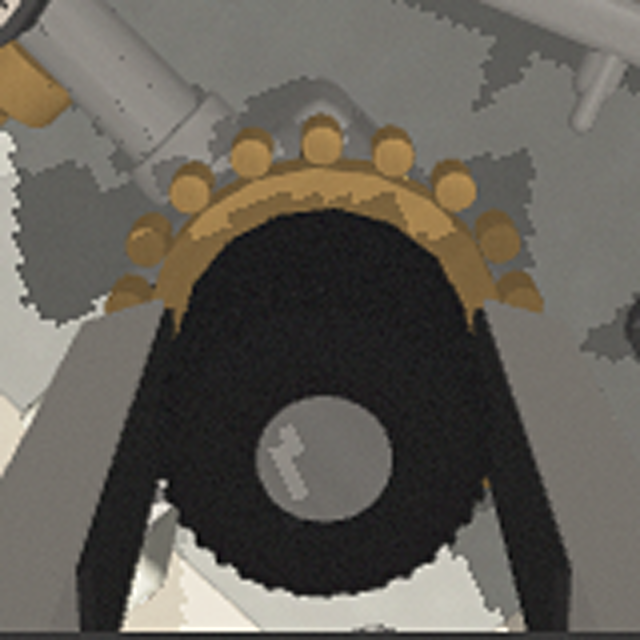

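Request:
{"name": "jog_arm", "arguments": {"increments": [[0,0,0,0,0,1,4.0],[0,0,0,0,0,0,4.0]]}}

```text
clock: 8.72
eef_pos: [596.7, -101.3, 75.5]
eef_rot: [3.141, -0.0, -0.417]
wrist_force: [-3.0, -2.6, 4.7]
finger_gap: 44.1
```

```bash
python3 st2.py w6
```

```text
8.975 yaw -23.89 Mz [0.24  0.185 0.203 0.204 0.264] mean [-0.667  0.577  0.219] F [-2.986 -3.912  5.234] gap 43.9 j6 1.7591966806146884
```

Request:
{"name": "jog_arm", "arguments": {"increments": [[0,0,0,0,0,1,4.0],[0,0,0,0,0,0,4.0]]}}

```text
clock: 9.22
eef_pos: [596.9, -101.4, 75.5]
eef_rot: [3.142, -0.0, -0.435]
wrist_force: [-1.2, -4.8, 4.8]
finger_gap: 44.3
```

```bash
python3 st2.py w7
```

```text
9.475 yaw -24.89 Mz [0.239 0.206 0.187 0.219 0.229] mean [-0.952  0.217  0.216] F [-1.071 -5.113  3.651] gap 43.8 j6 1.7765895914988108
```

View pics/w7.png

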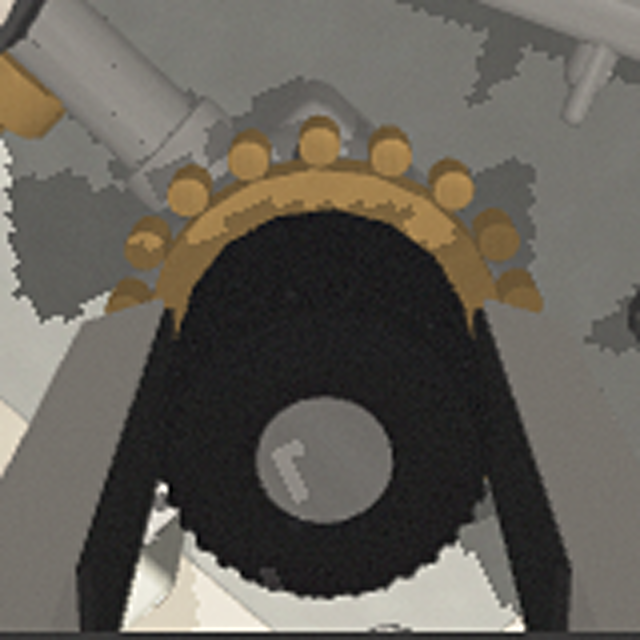

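```bash
cat > ph.py <<'E'
from h import *
def phase(r,c=(596.5,-101.5),z=48.,R=33.0,dbg=None):
    hs=np.array(r['image']); hsv=cv2.cvtColor(hs,cv2.COLOR_RGB2HSV)
    brass=((hsv[...,0]>10)&(hsv[...,0]<28)&(hsv[...,1]>110)&(hsv[...,2]>50)).astype(np.float32)
    th=np.radians(np.arange(0,360,0.5)); acc=np.zeros(len(th))
    for rr in [R-1,R,R+1]:
        X=np.c_[c[0]+rr*np.cos(th),c[1]+rr*np.sin(th),np.full(len(th),z)]
        uv=proj(r,X).astype(np.float32)
        acc+=cv2.remap(brass,uv[:,0],uv[:,1],cv2.INTER_LINEAR).ravel()
    return th,acc/3
def report(r,**k):
    th,a=phase(r,**k)
    # local 18-fold phase in windows of 40deg
    out=[]
    for c in range(0,360,20):
        i=(np.arange(160)-80+c*2)%720   # 80deg window
        v=a[i]; wv=np.hanning(160); m=(v*wv).sum()/wv.sum()
        z=((v-m)*wv*np.exp(-1j*18*th[i])).sum()/wv.sum()
        out.append((c,abs(z),np.degrees(-np.angle(z))/18%20))
    return out
E
python3 - <<'E'
from ph import *
r=camera('wrist'); save(r,'wr5'); np.save('r5.npy',{k:r[k] for k in ['rvec','tvec','K','image']},allow_pickle=True)
r2=np.load('r2.npy',allow_pickle=True).item()
for z in (40,44,48):
  for q,n in((r2,'r2'),(r,'now')):
    print(z,n,[(c,round(a,2),round(p,1)) for c,a,p in report(q,z=z) if a>.12])
for z in(40,44):
  im=cv2.cvtColor(r['image'],cv2.COLOR_RGB2BGR).copy();im2=cv2.cvtColor(r2['image'],cv2.COLOR_RGB2BGR).copy()
th=np.radians(np.arange(0,360,3))
X=np.c_[596.5+33*np.cos(th),-101.5+33*np.sin(th),np.full(120,44)]
a=cv2.resize(im,None,fx=3,fy=3)
b=cv2.resize(im2,None,fx=3,fy=3)
for q,m,n in((r,a,'ca'),(r2,b,'cb')):
  for u in proj(q,X): cv2.circle(m,(int(u[0]*3+1),int(u[1]*3+1)),1,(0,0,255),-1)
cv2.imwrite('pics/ca.png',np.hstack([a[420:900,540:940],b[300:780,570:970]]))
E
```

```text
40 r2 [(0, np.float64(0.18), np.float64(0.7)), (20, np.float64(0.19), np.float64(1.3)), (40, np.float64(0.2), np.float64(1.7)), (60, np.float64(0.22), np.float64(2.0)), (80, np.float64(0.23), np.float64(2.4)), (100, np.float64(0.26), np.float64(2.9)), (120, np.float64(0.28), np.float64(3.1)), (140, np.float64(0.27), np.float64(2.3)), (160, np.float64(0.21), np.float64(1.6)), (220, np.float64(0.14), np.float64(18.6)), (240, np.float64(0.25), np.float64(18.2)), (260, np.float64(0.27), np.float64(18.2)), (280, np.float64(0.24), np.float64(18.5)), (300, np.float64(0.21), np.float64(19.1)), (320, np.float64(0.18), np.float64(19.7)), (340, np.float64(0.17), np.float64(0.2))]
40 now [(0, np.float64(0.19), np.float64(16.1)), (20, np.float64(0.18), np.float64(16.7)), (40, np.float64(0.18), np.float64(17.3)), (60, np.float64(0.13), np.float64(17.4)), (260, np.float64(0.2), np.float64(14.7)), (280, np.float64(0.22), np.float64(15.4)), (300, np.float64(0.22), np.float64(15.9)), (320, np.float64(0.23), np.float64(15.9)), (340, np.float64(0.21), np.float64(15.9))]
44 r2 [(0, np.float64(0.22), np.f
[... 1478 characters left out ...]
p.float64(0.4)), (200, np.float64(0.19), np.float64(0.5)), (220, np.float64(0.18), np.float64(0.7)), (240, np.float64(0.15), np.float64(0.2)), (260, np.float64(0.15), np.float64(0.5)), (280, np.float64(0.15), np.float64(1.4)), (300, np.float64(0.17), np.float64(2.0)), (320, np.float64(0.19), np.float64(2.3)), (340, np.float64(0.22), np.float64(2.0))]
48 now [(0, np.float64(0.27), np.float64(14.1)), (20, np.float64(0.23), np.float64(13.2)), (40, np.float64(0.16), np.float64(12.9)), (260, np.float64(0.16), np.float64(19.8)), (280, np.float64(0.23), np.float64(19.7)), (300, np.float64(0.26), np.float64(18.7)), (320, np.float64(0.27), np.float64(17.2)), (340, np.float64(0.28), np.float64(15.5))]
```

View pics/ca.png

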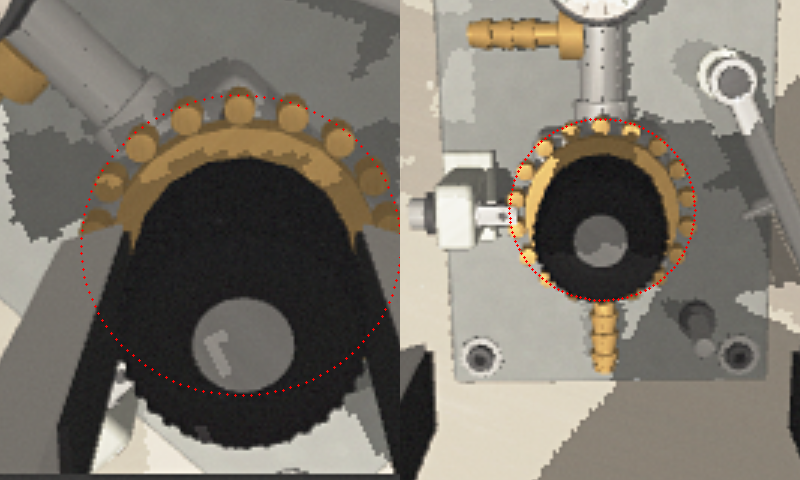

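```bash
cat > st3.py <<'E'
from ph import *
np.set_printoptions(precision=3,suppress=True)
M=[];F=[]
for i in range(3):
    r=camera('wrist'); s=read_state(); M.append(s['moment']);F.append(s['wrist_force'])
M=np.array(M);y=np.degrees(s['eef_rot'][2])
# phase relative to gripper, window centred on camera-facing direction
th,a=phase(r,z=44.)
d=(np.degrees(th)-y+180)%360-180
k=abs(d)<55; v=a[k]; wv=np.cos(np.radians(d[k]/55*90))**2; m=(v*wv).sum()/wv.sum()
z=((v-m)*wv*np.exp(-1j*18*np.radians(d[k]))).sum(); rel=(np.degrees(-np.angle(z))/18+10)%20-10
print(s['clock'],'yaw',y.round(2),'Mz',M[:,2],M[:,2].mean().round(3),'F',np.mean(F,0),'gap',round(s['finger_gap'],1),'ringrel',round(rel,2),'ringabs',round((rel+y)%20,2))
E
python3 - <<'E'
from ph import *
for f in ['r2','r5']:
    r=np.load(f+'.npy',allow_pickle=True).item(); y=20.1 if f=='r2' else -24.9
    th,a=phase(r,z=44.)
    d=(np.degrees(th)-y+180)%360-180
    k=abs(d)<55; v=a[k]; wv=np.cos(np.radians(d[k]/55*90))**2; m=(v*wv).sum()/wv.sum()
    z=((v-m)*wv*np.exp(-1j*18*np.radians(d[k]))).sum(); rel=(np.degrees(-np.angle(z))/18+10)%20-10
    print(f,rel,(rel+y)%20)
E
```

```text
r2 1.0178378147437783 1.1178378147437797
r5 0.8834723641269502 15.983472364126953
```

Request:
{"name": "jog_arm", "arguments": {"increments": [[0,0,0,0,0,1,4.0],[0,0,0,0,0,0,4.0]], "squeeze": 12}}

```text
clock: 9.78
eef_pos: [596.9, -101.4, 75.5]
eef_rot: [3.142, -0.001, -0.452]
wrist_force: [-0.5, -5.8, 3.4]
finger_gap: 43.9
```

```bash
python3 st3.py
```

```text
9.925 yaw -25.91 Mz [0.357 0.31  0.302] 0.323 F [-0.253 -5.576  3.881] gap 43.6 ringrel 1.33 ringabs 15.42
```

Request:
{"name": "jog_arm", "arguments": {"increments": [[0,0,0,0,0,1,4.0],[0,0,0,0,0,0,4.0]]}}

```text
clock: 10.18
eef_pos: [597.1, -101.5, 75.5]
eef_rot: [-3.142, -0.001, -0.47]
wrist_force: [1.7, -6.3, 2.9]
finger_gap: 43.3
```

```bash
python3 st3.py
```

```text
10.325 yaw -26.91 Mz [0.362 0.352 0.354] 0.356 F [ 0.878 -6.158  2.72 ] gap 43.8 ringrel 1.78 ringabs 14.87
```

Request:
{"name": "jog_arm", "arguments": {"increments": [[0,0,0,0,0,1,4.0],[0,0,0,0,0,0,4.0]]}}

```text
clock: 10.58
eef_pos: [597.1, -101.5, 75.5]
eef_rot: [-3.142, -0.001, -0.487]
wrist_force: [1.9, -5.1, 2.0]
finger_gap: 43.6
```

```bash
python3 st3.py
```

```text
10.725 yaw -27.91 Mz [0.349 0.342 0.382] 0.358 F [ 1.631 -6.376  2.729] gap 43.9 ringrel 2.86 ringabs 14.95
```

Request:
{"name": "jog_arm", "arguments": {"increments": [[0,0,0,0,0,0,4.6],[0,0,0,0,0,0,5.6],[0.02,0.04,0,0,0,0,5.6],[0,0,0,0,0,0,5.6],[0,0,0,0,0,0,5.6]]}}

```text
clock: 11.35
eef_pos: [596.7, -101.7, 75.4]
eef_rot: [-3.142, 0.0, -0.487]
wrist_force: [0.2, -0.2, -0.8]
finger_gap: 56.1
```

```bash
python3 st3.py
```

```text
11.5 yaw -27.9 Mz [ 0.001 -0.002 -0.022] -0.008 F [-0.067  0.49   0.091] gap 55.5 ringrel 7.77 ringabs 19.86
```

Request:
{"name": "jog_arm", "arguments": {"increments": [[0,0,0,0,0,-8,5.6],[0,0,0,0,0,0,5.6],[0,0,0,0,0,0,5.6]]}}

```text
clock: 11.88
eef_pos: [596.7, -101.7, 75.5]
eef_rot: [-3.142, 0.0, -0.35]
wrist_force: [0.4, 0.2, -0.4]
finger_gap: 55.9
```

```bash
python3 st3.py;  python3 - <<'E'
from h import *
r=camera('wrist'); save(r,'wr7')
E
```

```text
12.025 yaw -19.99 Mz [-0.019 -0.053 -0.007] -0.027 F [-0.554  0.368  0.55 ] gap 55.9 ringrel 0.18 ringabs 0.19
```

View pics/wr7.png

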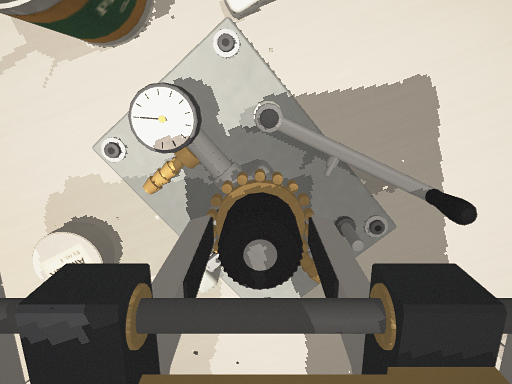

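Request:
{"name": "jog_arm", "arguments": {"increments": [[0,0,0,0,0,0,4.6],[0,0,0,0,0,0,4.0],[0,0,0,0,0,0,4.0],[0,0,0,0,0,0,4.0]], "squeeze": 14}}

```text
clock: 12.58
eef_pos: [596.8, -101.5, 75.5]
eef_rot: [-3.141, -0.0, -0.347]
wrist_force: [2.1, 2.7, 0.4]
finger_gap: 43.8
```

```bash
python3 st3.py
```

```text
12.725 yaw -19.9 Mz [0.032 0.08  0.014] 0.042 F [ 1.297  3.451 -0.199] gap 43.8 ringrel 0.03 ringabs 0.13
```

Request:
{"name": "jog_arm", "arguments": {"increments": [[0,0,0,0,0,-3,4.0],[0,0,0,0,0,0,4.0]]}}

```text
clock: 12.98
eef_pos: [596.8, -101.6, 75.5]
eef_rot: [-3.141, -0.0, -0.295]
wrist_force: [2.1, 3.5, -0.2]
finger_gap: 43.6
```

```bash
python3 st3.py
```

```text
13.125 yaw -16.96 Mz [-0.085 -0.093 -0.114] -0.098 F [ 2.175  4.636 -0.061] gap 43.7 ringrel 0.01 ringabs 3.05
```

Request:
{"name": "jog_arm", "arguments": {"increments": [[0,0,0,0,0,-3,4.0],[0,0,0,0,0,0,4.0]]}}

```text
clock: 13.38
eef_pos: [596.8, -101.6, 75.5]
eef_rot: [-3.141, -0.0, -0.243]
wrist_force: [2.2, 5.0, -0.1]
finger_gap: 43.8
```

```bash
python3 st3.py
```

```text
13.525 yaw -13.95 Mz [ 0.019 -0.064 -0.121] -0.055 F [ 2.708  4.538 -0.008] gap 43.5 ringrel 0.14 ringabs 6.19
```

Request:
{"name": "jog_arm", "arguments": {"increments": [[0,0,0,0,0,-3,4.0],[0,0,0,0,0,0,4.0]]}}

```text
clock: 13.78
eef_pos: [596.8, -101.5, 75.4]
eef_rot: [-3.141, -0.0, -0.19]
wrist_force: [2.8, 5.3, -0.2]
finger_gap: 43.6
```

```bash
python3 st3.py
```

```text
13.925 yaw -10.94 Mz [-0.005  0.002  0.003] 0.0 F [ 2.287  4.719 -0.487] gap 43.6 ringrel 0.25 ringabs 9.31
```

Request:
{"name": "jog_arm", "arguments": {"increments": [[0,0,0,0,0,-3,4.0],[0,0,0,0,0,0,4.0]]}}

```text
clock: 14.18
eef_pos: [596.8, -101.5, 75.5]
eef_rot: [-3.141, -0.0, -0.138]
wrist_force: [2.4, 4.3, 0.0]
finger_gap: 43.6
```

```bash
python3 st3.py
```

```text
14.325 yaw -7.94 Mz [0.024 0.061 0.075] 0.053 F [1.994 5.174 0.305] gap 43.9 ringrel 0.35 ringabs 12.41
```

Request:
{"name": "jog_arm", "arguments": {"increments": [[0,0,0,0,0,-6,4.0],[0,0,0,0,0,-6,4.0],[0,0,0,0,0,-6,4.0],[0,0,0,0,0,-6,4.0],[0,0,0,0,0,-6,4.0],[0,0,0,0,0,0,4.0]]}}

```text
clock: 15.08
eef_pos: [596.8, -101.2, 75.5]
eef_rot: [-3.141, -0.0, 0.387]
wrist_force: [1.8, 7.5, -0.0]
finger_gap: 44.1
```

```bash
python3 st3.py
```

```text
15.225 yaw 22.06 Mz [-0.047 -0.064 -0.102] -0.071 F [ 2.141  6.542 -0.324] gap 43.8 ringrel 1.0 ringabs 3.05
```

Request:
{"name": "jog_arm", "arguments": {"increments": [[0,0,0,0,0,-6,4.0],[0,0,0,0,0,-6,4.0],[0,0,0,0,0,-6,4.0],[0,0,0,0,0,-6,4.0],[0,0,0,0,0,-6,4.0],[0,0,0,0,0,-6,4.0],[0,0,0,0,0,-2,4.0],[0,0,0,0,0,0,4.0]]}}

```text
clock: 16.23
eef_pos: [596.6, -101.0, 75.4]
eef_rot: [-3.141, -0.001, 1.049]
wrist_force: [0.6, 8.5, 1.6]
finger_gap: 44.0
```

```bash
python3 st3.py; python3 - <<'E'
from h import *
r=camera('wrist'); save(r,'wr8')
E
```

```text
16.375 yaw 60.07 Mz [0.021 0.013 0.011] 0.015 F [-0.343  9.238  1.636] gap 43.3 ringrel 1.74 ringabs 1.8
```

View pics/wr8.png

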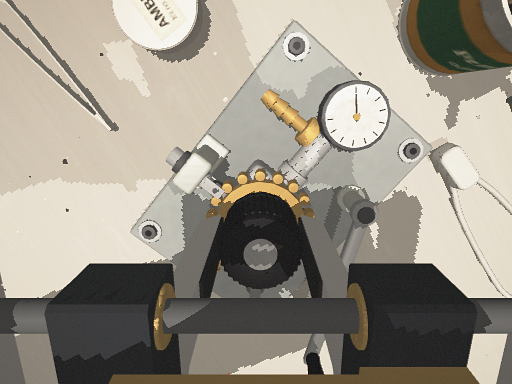

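Request:
{"name": "jog_arm", "arguments": {"increments": [[0,0,0,0,0,0,4.6],[0,0,0,0,0,0,5.6],[0,0,0,0,0,0,6],[0,0,0,0,0,0,6]]}}

```text
clock: 16.92
eef_pos: [596.7, -101.9, 75.4]
eef_rot: [-3.142, 0.0, 1.049]
wrist_force: [0.2, -0.2, -0.2]
finger_gap: 60.0
```

```bash
python3 st3.py
```

```text
17.075 yaw 60.1 Mz [-0.025  0.    -0.   ] -0.008 F [0.006 0.125 0.177] gap 60.4 ringrel 1.78 ringabs 1.88
```

Request:
{"name": "jog_arm", "arguments": {"increments": [[0,0,-3,0,0,0,6],[0,0,-5,0,0,0,6],[0,0,-5,0,0,10,4],[0,0,-2,0,0,10,0],[0,0,0,0,0,10,0],[0,0,0,0,0,10,0],[0,0,0,0,0,0,0],[0,0,0,0,0,0,0]]}}

```text
clock: 18.08
eef_pos: [596.7, -101.8, 225.4]
eef_rot: [-3.142, 0.0, 0.355]
wrist_force: [-0.3, 0.0, -0.4]
finger_gap: 3.4
```

```bash
python3 st.py; python3 - <<'E'
from ph import *
s=read_state()
r=camera('wrist'); save(r,'wr9');np.save('r9.npy',{k:r[k] for k in ['rvec','tvec','K','image']},allow_pickle=True)
print([(c,round(p,1)) for c,a,p in report(r,z=44) if a>.12])
E
```

```text
18.075 [ 596.731 -101.756  225.387] yaw 20.32 F [-0.337  0.    -0.356] M [ 0.07  -0.031 -0.035] gap 3.4 e6 0.0969376671127975 j6 0.9866942992751989
[(0, np.float64(1.4)), (20, np.float64(1.4)), (40, np.float64(1.2)), (60, np.float64(0.9)), (80, np.float64(0.7)), (100, np.float64(1.1)), (120, np.float64(1.8)), (140, np.float64(1.6)), (160, np.float64(0.9)), (180, np.float64(0.2)), (200, np.float64(0.1)), (220, np.float64(19.7)), (240, np.float64(19.1)), (260, np.float64(19.5)), (280, np.float64(0.1)), (300, np.float64(0.7)), (320, np.float64(1.4)), (340, np.float64(1.5))]
```

View pics/wr9.png

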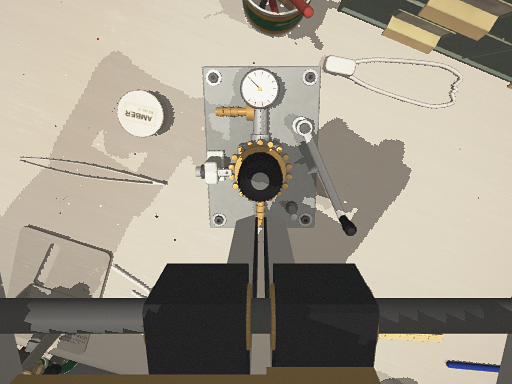

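```bash
python3 - <<'E'
from h import *
np.set_printoptions(precision=1,suppress=True)
r=np.load('r9.npy',allow_pickle=True).item();r1=np.load('r1.npy',allow_pickle=True).item()
k=np.array([596.3,-101.6]);a=np.radians(20.6);R=np.array([[np.cos(a),-np.sin(a)],[np.sin(a),np.cos(a)]])
P=k+R@[46,-46]
for q,uv in((r,(350,229)),(r1,(314,147))):
    X=onplane(q,uv,79)[:2]; pl=R.T@(X-k); v=pl-[46,-46]; print(X,pl,'L',np.hypot(*v),'ang',np.arctan2(-v[1],-v[0]))
print(tri([r,r1],[(350,229),(314,147)]))
print('P',P,'home',k+R@[-64,-46])
crop(r,'r9c',270,90,120,160,4)
E
```

```text
[ 579.5 -203.8] [-51.7 -89.8] L 107.05896218255717 ang 0.42101986282867954
[ 578.4 -205.5] [-53.3 -90.9] L 108.96917870798714 ang 0.4250479087645796
(array([ 577.8, -206.6,   72.7]), [np.float64(0.19577325680692034), np.float64(0.19577325680702456)])
P [ 655.5 -128.5] home [ 552.6 -167.2]
```

View pics/r9c.png

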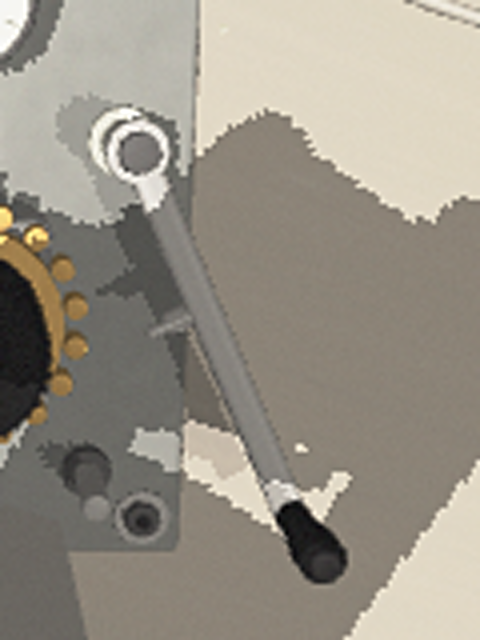

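Request:
{"name": "jog_arm", "arguments": {"increments": [[-1.9,4.13,0,0,0,0,0],[-1.9,4.13,0,0,0,0,0],[-1.9,4.13,0,0,0,0,0],[0,0,3.5,0,0,0,0],[0,0,3.5,0,0,0,0],[0,0,3.5,0,0,0,0],[0,0,3.0,0,0,0,0],[0,0,1.6,0,0,0,0],[0,0,0,0,0,0,0],[0,0,0,0,0,0,0]]}}

```text
clock: 19.38
eef_pos: [586.4, -237.9, 75.8]
eef_rot: [3.14, -0.001, 0.351]
wrist_force: [-0.3, 0.1, 0.2]
finger_gap: 0.5
```

```bash
python3 st.py; python3 - <<'E'
from h import *
r=camera('wrist'); save(r,'wr10')
E
```

```text
19.375 [ 586.366 -237.933   75.803] yaw 20.13 F [-0.32   0.095  0.15 ] M [-0.002  0.006  0.013] gap 0.5 e6 -0.016852410044521093 j6 0.7761518035814307
```

View pics/wr10.png

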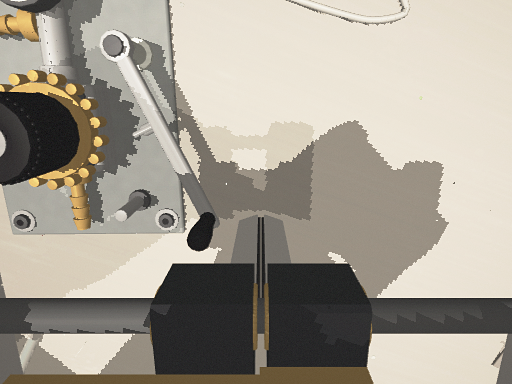

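```bash
python3 - <<'E'
from h import *
r=camera('wrist')
s=read_state(); e=s['eef_pos']
print(proj(r,[e,[e[0],e[1],54]]), onplane(r,(199,240),79), onplane(r,(199,240),60))
k=np.array([596.3,-101.6]);a=np.radians(20.6);R=np.array([[np.cos(a),-np.sin(a)],[np.sin(a),np.cos(a)]])
print(R.T@(onplane(r,(199,240),79)[:2]-k),R.T@(e[:2]-k))
E
```

```text
[[260.1681552  244.89946311]
 [260.14907518 228.95247729]] [ 579.52767376 -206.98943232   79.        ] [ 570.13914053 -206.33058239   60.        ]
[-52.78028751 -92.74958018] [ -57.27522899 -124.07535124]
```

Request:
{"name": "jog_arm", "arguments": {"increments": [[0,-0.8,0,0,0,0,0],[-0.05,-0.8,0,0,0,0,0],[-0.05,-0.8,0,0,0,0,0],[-0.1,-0.8,0,0,0,0,0],[-0.1,-0.8,0,0,0,0,0],[0,0,0,0,0,0,0]]}}

```text
clock: 20.23
eef_pos: [569.1, -200.6, 74.5]
eef_rot: [-3.141, -0.0, 0.351]
wrist_force: [-0.2, -0.7, -0.7]
finger_gap: 0.3
```

```bash
python3 st.py; python3 - <<'E'
from h import *
r=camera('wrist'); save(r,'wr11')
E
```

```text
20.225 [ 569.074 -200.573   74.519] yaw 20.13 F [-0.164 -0.669 -0.691] M [-0.025  0.006  0.022] gap 0.3 e6 0.09551279246807098 j6 0.8198003513687085
```

View pics/wr11.png

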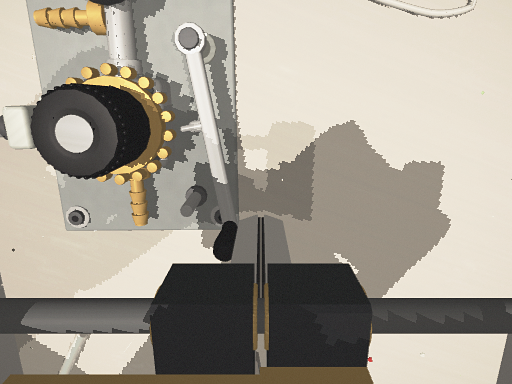

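Request:
{"name": "jog_arm", "arguments": {"increments": [[-0.1,-0.6,0,0,0,0,0],[-0.1,-0.5,0,0,0,0,0],[0,-0.2,0,0,0,0,0],[0,0,0,0,0,0,0]]}}

```text
clock: 20.78
eef_pos: [562.9, -189.5, 74.5]
eef_rot: [-3.142, 0.0, 0.351]
wrist_force: [0.1, 0.8, -0.7]
finger_gap: 0.5
```

```bash
python3 st.py
```

```text
20.775 [ 562.856 -189.476   74.461] yaw 20.11 F [ 0.135  0.791 -0.66 ] M [-0.018 -0.     0.026] gap 0.5 e6 0.030233957804739475 j6 0.8334152970015921
```

Request:
{"name": "jog_arm", "arguments": {"increments": [[0,-0.2,0,0,0,0,0],[0,0,0,0,0,0,0]]}}

```text
clock: 21.02
eef_pos: [562.2, -187.7, 74.4]
eef_rot: [-3.142, 0.0, 0.351]
wrist_force: [-0.9, 0.3, -0.0]
finger_gap: 0.4
```

```bash
python3 st.py;python3 - <<'E'
from h import *
r=camera('wrist'); save(r,'wr12')
E
```

```text
21.025 [ 562.16  -187.686   74.44 ] yaw 20.1 F [-0.895  0.339 -0.007] M [-0.018  0.018  0.017] gap 0.4 e6 0.025117885088548064 j6 0.8359442350330093
```

View pics/wr12.png

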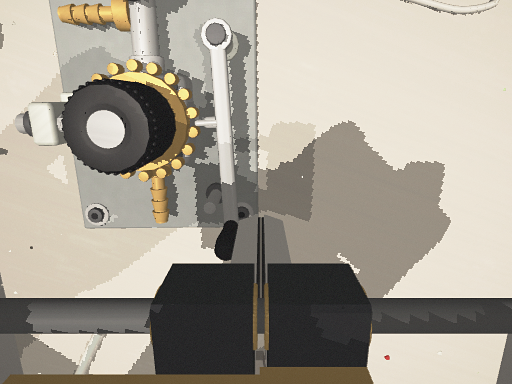

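Request:
{"name": "jog_arm", "arguments": {"increments": [[0,-0.2,0,0,0,0,0],[0,0,0,0,0,0,0]]}}

```text
clock: 21.32
eef_pos: [561.4, -185.7, 74.4]
eef_rot: [-3.141, 0.0, 0.351]
wrist_force: [0.1, 0.1, -0.2]
finger_gap: 0.6
```

Request:
{"name": "jog_arm", "arguments": {"increments": [[0,-0.15,0,0,0,0,0],[0,0,0,0,0,0,0]]}}

```text
clock: 21.58
eef_pos: [561.0, -184.4, 74.5]
eef_rot: [-3.142, -0.0, 0.351]
wrist_force: [0.2, 0.1, 0.9]
finger_gap: 0.8
```

Request:
{"name": "jog_arm", "arguments": {"increments": [[0,-0.1,0,0,0,0,0],[0,0,0,0,0,0,0]]}}

```text
clock: 21.82
eef_pos: [560.6, -183.5, 74.4]
eef_rot: [-3.142, 0.0, 0.351]
wrist_force: [-0.1, -0.1, -0.3]
finger_gap: 0.5
```

```bash
python3 st2.py;python3 - <<'E'
from h import *
r=camera('wrist'); save(r,'wr13');crop(r,'wr13c',60,0,220,270,3)
E
```

```text
22.075 yaw 20.1 Mz [-0.002 -0.041  0.04   0.023  0.003] mean [0.005 0.004 0.004] F [-0.121  0.401 -0.042] gap 0.5 j6 0.8415469970825245
```

View pics/wr13c.png

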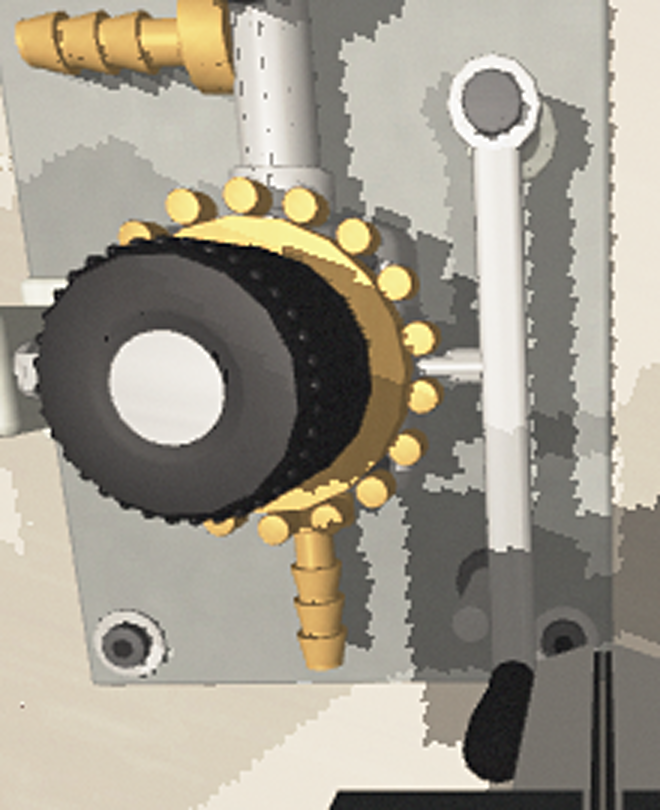

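Request:
{"name": "jog_arm", "arguments": {"increments": [[0,-0.1,0,0,0,0,0],[0,0,0,0,0,0,0]]}}

```text
clock: 22.38
eef_pos: [560.5, -183.2, 74.6]
eef_rot: [3.14, -0.0, 0.351]
wrist_force: [2.7, -5.5, -2.0]
finger_gap: 0.7
```

Request:
{"name": "jog_arm", "arguments": {"increments": [[0,-0.1,0,0,0,0,0],[0,0,0,0,0,0,0]]}}

```text
clock: 22.62
eef_pos: [560.5, -183.0, 74.7]
eef_rot: [3.139, -0.001, 0.351]
wrist_force: [4.9, -10.0, -3.9]
finger_gap: 0.3
```

Request:
{"name": "jog_arm", "arguments": {"increments": [[0,-0.1,0,0,0,0,0],[0,0,0,0,0,0,0]]}}

```text
clock: 22.88
eef_pos: [560.4, -182.7, 74.8]
eef_rot: [3.137, -0.002, 0.35]
wrist_force: [6.4, -15.8, -5.0]
finger_gap: 0.5
```

Request:
{"name": "jog_arm", "arguments": {"increments": [[0,-0.1,0,0,0,0,0],[0,0,0,0,0,0,0]]}}

```text
clock: 23.12
eef_pos: [560.3, -182.6, 74.9]
eef_rot: [3.136, -0.002, 0.35]
wrist_force: [7.8, -21.1, -7.0]
finger_gap: 0.7
```

```bash
python3 st2.py;python3 - <<'E'
from h import *
s=read_state(); e=s['eef_pos'][:2]
k=np.array([596.3,-101.6]);a=np.radians(20.6);R=np.array([[np.cos(a),-np.sin(a)],[np.sin(a),np.cos(a)]]);print(R.T@(e-k))
E
```

```text
23.375 yaw 20.06 Mz [0.004 0.023 0.014 0.043 0.037] mean [-3.768 -1.553  0.024] F [  8.205 -20.29   -7.007] gap 0.4 j6 0.8466416794395359
[-62.16335673 -63.13187415]
```

Request:
{"name": "jog_arm", "arguments": {"increments": [[0,0.5,0,0,0,0,0],[0,1.5,0,0,0,0,0],[0,2,0,0,0,0,0],[0,0,-5,0,0,0,0],[0,0,-5,0,0,0,0],[0,0,-5,0,0,0,0],[1,-4,-2,0,0,0,0],[1,-1,0,0,0,0,0],[0,0,0,0,0,0,0],[0,0,0,0,0,0,0]]}}

```text
clock: 24.62
eef_pos: [574.5, -164.3, 243.1]
eef_rot: [-3.14, 0.002, 0.35]
wrist_force: [-0.7, -0.1, -0.4]
finger_gap: 0.6
```

```bash
python3 st.py;python3 - <<'E'
from ph import *
np.set_printoptions(precision=1,suppress=True)
r=camera('wrist'); save(r,'wr14');crop(r,'wr14c',120,60,200,190,4)
np.save('r14.npy',{k:r[k] for k in ['rvec','tvec','K','image']},allow_pickle=True)
print([(c,float(round(p,1))) for c,a,p in report(r,z=44) if a>.12])
k=np.array([596.3,-101.6]);a=np.radians(20.6);R=np.array([[np.cos(a),-np.sin(a)],[np.sin(a),np.cos(a)]])
for ang in (0,.05,.1):
    pl=np.array([46-110*np.cos(ang),-46-110*np.sin(ang)]); print(ang,proj(r,[*(k+R@pl),79]))
print(proj(r,[*(k+R@[46,-46]),44]))
t=camera('top');crop(t,'top2',230,120,130,110,5)
for n in ['frit_tin','tweezers','spark_lighter']:
    for d in recognise(t,n)[:1]: print(n,d['conf'],w(t,d['centre']))
E
```

```text
24.625 [ 574.456 -164.277  243.131] yaw 20.08 F [-0.728 -0.117 -0.351] M [-0.013 -0.02  -0.025] gap 0.6 e6 0.0030965435144025832 j6 0.8806063827043612
[(0, 0.1), (20, 0.7), (40, 1.7), (60, 1.9), (80, 1.6), (100, 1.7), (120, 1.8), (140, 1.5), (160, 0.8), (180, 0.2), (200, 19.9), (220, 19.9), (240, 19.6), (260, 19.8), (280, 0.3), (300, 0.4), (320, 0.2), (340, 0.1)]
0 [[255.9 194.8]]
0.05 [[261.2 194.6]]
0.1 [[266.6 194.2]]
[[255.1  84.4]]
frit_tin 0.8 [602.2  39.1  24.8]
spark_lighter 0.74 [ 734.3 -194.6    9.4]
```

View pics/wr14c.png

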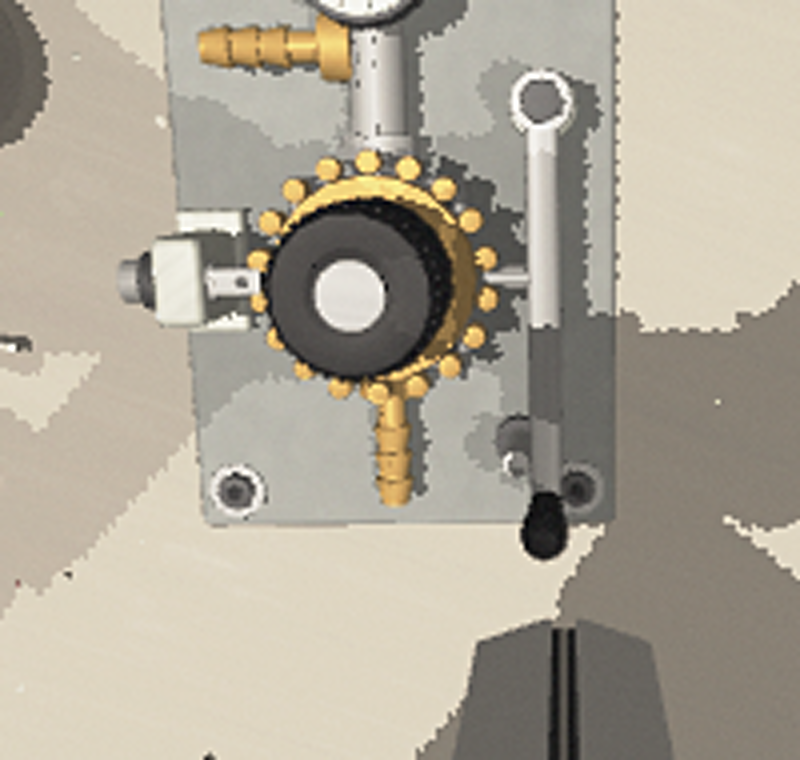

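View pics/top2.png

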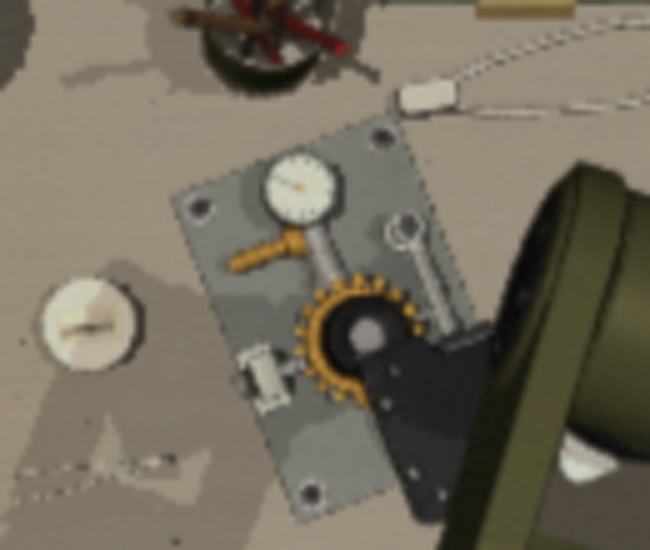

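```bash
python3 -c "
from cell import *
print(sign_off())"
```

```text
the job is handed in; nothing more can be done
None
```

The valve is set four clicks open from its seat, the lock lever is home, and I handed the job in at about 25 s of the 72 s allowed. The sign-off gave no verdict.

- **Seat:** I turned the knob clockwise with a light 10–12 N grip. Just past the second click, the torque levelled off at about 0.36 Nm. The clicks themselves measured about 0.1 Nm. The ring stopped there while the pads slipped, so I took this as the seat; it is well under the 0.6 Nm limit. I then let go and the knob fell back into the zero click.
- **Four clicks:** I re-gripped and turned 80° counter-clockwise. The ring followed to within about 2°, and the torque was about 0.02 Nm at the end. After I let go, the ring sat at the same click position as at the start.
- **Lock lever:** I pushed the peg in until it stopped at about 22 N. The last wrist picture shows the pawl between two lobes. The peg is within about 2 pixels of where it should be at angle 0; 0.05 rad would have shown as about 5 pixels. The ring had not moved.
- **Surroundings:** The network put the tin within 2 mm of its start position. It gave the spark lighter about 5 mm off the first estimate, which was made from the other camera. It did not report the tweezers, but they look unmoved in the picture. The gripper was clear of everything.

One check disagreed: against the seat, the ring read about 5° past the click, where 2° was expected. I put this down to give in the seat and image error, because the torque was clearly above the clicks' and the ring did not turn further.

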